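# Load the handset tester and press its guarded lever

## Robot

A 6-joint arm with a two-finger parallel gripper is mounted at the origin on the work surface. World frame = base frame: x ahead of the robot, y to its left, z up, the work surface at z = 0. Lengths are in mm, angles in rad, forces in N, time in s.
With the tool pointing down it reaches from about 275 to 1000 mm from the base axis. Payload 8.4 kg.
Tool frame: the origin (TCP) lies on the centre line of the jaws, within the pads' length; the fingertips stand r.tip_reach ahead of it and the grasp point (between the pads) lies 11 mm behind it (r.tip_reach is the distance from the TCP to the fingertips, in mm); z points along the fingers, y is the line along which they close (so a half turn about z gives the same grasp; the last joint's range is limited). The gripper opens to 85 mm and grips with 20 to 120 N. Pads are 22 mm wide; open, the fingers measure 114 mm over their backs; the gripper's body (76 mm by 85 mm) begins 54 mm behind the grasp point. The pads swing forward as they close: fully open they stand 13 mm farther back than shut.
Start: joints at [-1.327, 0.353, 1.633, -0, 1.155, -0.002], TCP at [152.081, -606.217, 239.281] pointing down, gripper open.
Joint ranges: [-2.63, 2.63], [-0.92, 2.1], [0.06, 2.66], [-1.3, 4.44], [0, 2.69], [-3.02, 3.02]. Speed limits (rad/s): [2.22, 2.22, 2.79, 3.14, 3.14, 3.14].

## Interface

Orientations are given as [roll, pitch, yaw] about the fixed x, y, z axes, in that order (R = Rz(yaw) Ry(pitch) Rx(roll)).
In Python, from rig import r gives the robot as it stands.
- The arm moves only by the tool carry_out, never from a script. Its argument "targets" is a list of rows, each an object with "dp": the shift along the tool's x, y, z in mm, a list of three; "yaw": the turn about the tool's z in degrees. A call has 1 to 12 rows; each row is the pose to reach, as a shift and turn from the pose commanded when the call began, along the tool's axes at that moment; what a row does not reach only later rows make up. A row lasts 1/8 s, in which the tool goes at most 62.5 mm and 10.7 degrees, less where a joint would pass 70% of its speed; a pose out of reach is approached as far as the arm can. A call with a gripper value outside its range is refused whole. "fingers" is the opening, from -1 (shut) to 1 (fully open), so that 0 is half open, set as the call begins (left out, the last holds). The fingers move at their own pace and stop on an object; "grip_force" is the grip in N (left out, the last holds). Time passes only in rows, so rows that repeat a pose let the fingers close. It gives the time, the measured TCP pose, the force, the opening and the grip force at its end, in the units of the state.
- r.sense(): the state, without advancing time (a new reading comes with each control period).
- r.grab_frame(name): name is "side" or "top" or "wrist"; returns the picture (400x640x3 uint8, red, green, blue); there is no depth.
- r.get_calibration(name): a dict with "fx", "fy", "cx", "cy" (pixels), "rvec" (rotation vector, rad) and "tvec" (3), from world to camera coordinates, as OpenCV has them. Camera axes: x right, y down, z forward; pixel columns grow to the right and rows downward; lengths in mm; the calibration is good to about 2 mm. A picture is of the moment at which its call begins: read the wrist's pose just before it. get_calibration takes no time and is no camera call; for the wrist camera it gives the pose at the moment of the call.
- r.sign_off(): hands the job in; it is judged then, once.
The state is a dict: "clock": time; "qpos": joint angles; "qvel": joint speeds; "joint_efforts": joint torques, N m; "eef_pos": TCP position; "tcp_rot": TCP orientation; "contact_force": force on the tool from outside, world axes, zero at the start; "wrist_torque": the same for the moment, N m; "opening": opening from 0.0 (shut) to 1.0 (fully open); "grasp_force": force on a finger pad.
Only numpy, scipy, OpenCV 4.12 (cv2) and the standard library are available. Lean on these libraries where they do the work, as an engineer would, in place of code of your own. Each camera call takes 0.05 s, during which the arm holds its last target. There are 200 camera calls.

## Task

Test the opened handset: push the tester's sliding tray fully home with your fingertips, then reach down through the window of the guard and press the lever all the way down, without touching the guard, and come back out. Do not press the lever before the tray is home. Nothing is to be picked up: the tray stays between its rails with the handset seated in it, and the solder spool, the other handset and the cup are left alone.

Things in the scene. Friction and masses are not known exactly. Their poses are not given: they have to be found in the camera images.
- fixture: Handset tester, fixed to the bench: grey base plate 180 (x) x 360 (y) x 30 mm high. Origin on the bench, on the lengthwise centre line of the base (the base spans, in mm, x -90 to 90, y -160 to 200). z up, own y axis runs along its length: the guard is at its -y end, the tray sticks out towards its +y end. An aluminium bridge (x -71 to 71, y -20 to 60 mm, top at 122 mm) spans the tray; a small black probe plate under it comes down with the lever.
- tray: Loose aluminium tray, 90 (x) x 136 (y) mm, 0.3 to 0.55 kg, on the tester's base between two guide rails 10 mm high (2 mm play each side). Origin at the centre of its underside, 30 mm above the bench. It is pushed along the tester's own y axis towards -y; fully home it rests on a stop, its origin then at y = +35 mm in the tester's frame; it starts 45 to 80 mm short. Friction 2 to 7 N. Axes as the tester's.
- tray_plate (a point): Centre of the upper part of the outer (+y) face of the tray's upright push plate, 30 mm above the tray's underside (60 mm above the bench) and 71 mm along +y from the tray's origin. The plate is 90 mm wide (x), 6 mm thick (y), its top 72 mm above the bench and 12 mm above this point, its face free down to 30 mm above the bench. Moves with the tray. Axes as the tester's.
- tray_nest (a point): Centre of the floor of the white-edged nest in the tray (38 mm above the bench) where the opened handset sits; nest opening 66 x 116 mm, edge 8 mm high. Moves with the tray.
- unit: Opened handset with its green board showing, loose in the nest: 60 (x) x 110 (y) x 18 mm black slab with 3 mm parts on top, origin at the centre of its underside.
- lever (a joint): Press lever under the guard, in rad: 0 is up, 0.4 is all the way down at its stop. It has no spring and stays where it is left; its pad needs about 5 to 7 N.
- lever_pad (a point): Centre of the top face of the lever's rectangular rubber-topped pad, 30 (x) x 34 (y) mm. Lies below the middle of the window, about 90 mm above the bench when up and about 68 mm when all the way down. Pad tips 0.2 rad either side of level (its hinge lies along the tester's y axis, 55 mm from the pad centre on the +x side).
- window (a point): Centre of the guard's window, in the top face of the guard (110 mm above the bench). The window is 84 mm along the tester's x axis and 70 mm along y, in a 4 mm steel frame. Axes as the tester's.
- guard: Guard over the lever: box 128 (x) x 112 (y) x 80 mm high standing on the base plate, steel frame on top with the window, clear plastic skirts on three sides and steel at the rear. Origin at the centre of its underside, 30 mm above the bench. Not to be touched anywhere.
- spool: Solder spool standing upright, 54 mm across, 46 mm high, steel with a green top; origin under its centre. Leave alone.
- handset: Another handset, closed, lying flat: 60 x 110 x 18 mm, black; origin under its centre. Leave alone.
- cup: Black open cup, 64 mm across the rim, 50 mm high; origin under its centre. Leave alone.
Mind the look-alikes: they are no part of the job. Several things have the shape of the tray; the one meant has the colours described above.

How it is judged:
By the outcome, as a careful person would: the job done as asked, in the order asked, and still so for the second after the job is handed in, with the robot touching nothing.
It also fails if it takes over 48 s, if anything falls off the work surface, if the arm or the gripper's body presses on something with over 40 N, if the wrist force passes 120 N, or if a joint passes its speed limit or range.

## Working session

There is one attempt and no reset: what is moved stays moved. The work goes in short steps, Python scripts to look and compute and a tool call to move; the robot and the scene stay as the last step left them, time stands still between calls to the robot, and variables do not carry over. Pictures are saved under pics/ and viewed, at most 10 in all, crops included, and the job is handed in when it is done.

Besides the shell and the picture viewer there is one more tool, called after ">>>" by a JSON object that holds its "op" and its "data", one argument or row to a line. carry_out: Moves the arm, as the interface text tells. Its arguments: {"type":"object","properties":{"targets":{"type":"array","items":{"type":"object","properties":{"dp":{"type":"array","items":{"type":"number"}},"yaw":{"type":"number"}}}},"fingers":{"type":"number"},"grip_force":{"type":"number"}},"required":["targets"]}

```bash
mkdir -p pics; ls
python3 - <<'E'
from rig import r
import cv2
print(r.sense(), r.tip_reach)
for n in("top","side"):
    c=r.get_calibration(n);print(n,c)
    cv2.imwrite(f"pics/{n}0.png",r.grab_frame(n)[:,:,::-1])
E
```

```text
pics
{'clock': 0.0, 'qpos': array([-1.32737889e+00,  3.53612840e-01,  1.63413616e+00, -4.51538069e-05,
        1.15520239e+00, -2.41495308e-03]), 'qvel': array([ 0.00074308,  0.00020318, -0.00064992, -0.00076051, -0.00045091,
        0.00162277]), 'joint_efforts': array([-1.45315375e-03, -6.05251694e+01, -3.42064404e+01, -1.38254691e-04,
        9.36479919e-03, -4.78537061e-06]), 'eef_pos': array([ 151.96777212, -605.76363823,  238.58285806]), 'tcp_rot': array([-3.14023382e+00,  3.80039470e-05,  2.45850669e-01]), 'contact_force': array([-0.9170769 , -0.48556248,  0.24395241]), 'wrist_torque': array([-0.01871682,  0.0064006 ,  0.00073672]), 'grasp_force': 0.0, 'opening': 0.9996930409786304} 8.0
top {'fx': 396.6280725711538, 'fy': 396.6280725711538, 'cx': 318.5825420442875, 'cy': 202.47557815594433, 'rvec': array([ 2.17696381, -2.18374469,  0.15208198]), 'tvec': array([ 43.46655049, 466.84725672, 952.58969716])}
side {'fx': 413.0091719282472, 'fy': 413.0091719282472, 'cx': 314.7377127230637, 'cy': 197.0229114142182, 'rvec': array([ 0.70352614, -2.70861846,  0.95856211]), 'tvec': array([ 429.38793002,  186.28678816, 1072.26332194])}
```

View pics/top0.png

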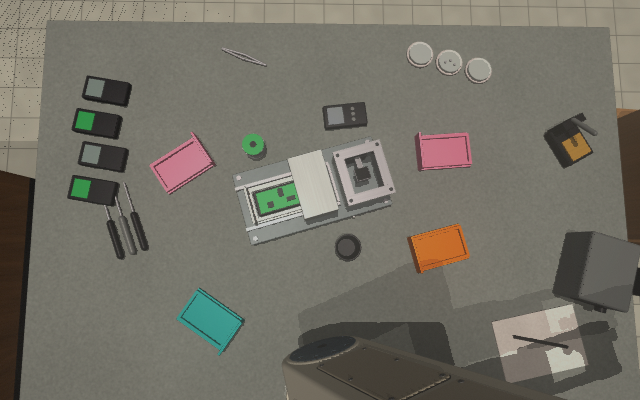

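View pics/side0.png

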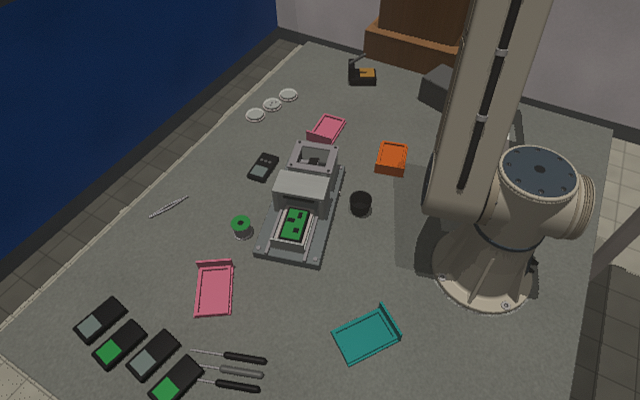

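The top view shows the tester at about (315,190): the tray end is on the left, the guard on the right (window about (364,172)), the spool at (253,146), the cup at (347,247) and the closed handset at (345,116). I'll enlarge the fixture and pick out its features.

```bash
cat > h.py <<'E'
import numpy as np, cv2
from rig import r
def cast(c,uv,z):
    K=np.array([[c["fx"],0,c["cx"]],[0,c["fy"],c["cy"]],[0,0,1]])
    R=cv2.Rodrigues(np.array(c["rvec"]))[0]; t=np.array(c["tvec"])
    o=-R.T@t
    uv=np.atleast_2d(np.array(uv,float)); d=(R.T@np.linalg.inv(K)@np.c_[uv,np.ones(len(uv))].T).T
    return o+d*((z-o[2])/d[:,2])[:,None]
def proj(c,P):
    K=np.array([[c["fx"],0,c["cx"]],[0,c["fy"],c["cy"]],[0,0,1]])
    return cv2.projectPoints(np.atleast_2d(np.array(P,float)),np.array(c["rvec"]),np.array(c["tvec"]),K,None)[0][:,0]
E
python3 - <<'E'
import cv2
a=cv2.imread("pics/top0.png")[125:255,225:405]
cv2.imwrite("pics/top0c.png",cv2.resize(a,None,fx=4.4,fy=4.4,interpolation=cv2.INTER_CUBIC))
E
```

```text
(no output)
```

View pics/top0c.png

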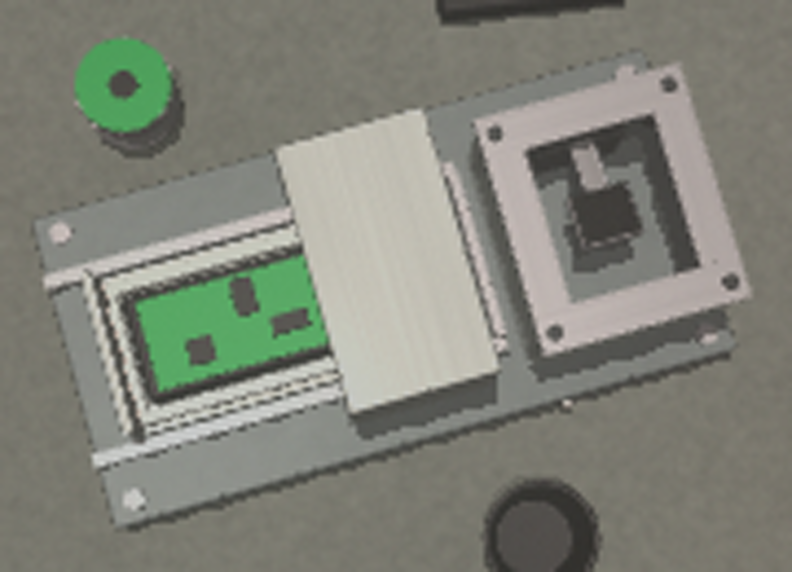

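The crop shows base corners at crop (35,218), (115,528), (735,350). The guard top's corners are at (475,122), (680,64), (750,295), (545,355), and the bridge top's at (275,150), (425,110), (497,372), (350,412). The push plate's top outer edge runs from about (85,275) to (130,440).

Run:
```python
from h import *
np.set_printoptions(precision=1,suppress=True)
c=r.get_calibration("top")
f=lambda p:(np.array(p)+.5)/4.4-.5+[225,125]
G={"base":([(35,218),(115,528),(735,350),(640,50)],30),"guard":([(475,122),(680,64),(750,295),(545,355)],110),"win":([(527,152),(655,115),(702,268),(572,303)],110),
"bridge":([(275,150),(425,110),(497,372),(350,412)],122),"plate":([(85,275),(130,440)],72)}
loc={"base":[(90,200),(-90,200),(-90,-160),(90,-160)],"bridge":[(71,60),(71,-20),(-71,-20),(-71,60)]}
W={k:cast(c,f(p),z)[:,:2] for k,(p,z) in G.items()}
for k in W: print(k,W[k].tolist().__repr__()[:200],W[k].mean(0))
L=np.array(loc["base"]+loc["bridge"],float);P=np.vstack([W["base"],W["bridge"]])
A,B=L-L.mean(0),P-P.mean(0)
th=np.arctan2((A[:,0]*B[:,1]-A[:,1]*B[:,0]).sum(),(A*B).sum())
R=np.array([[np.cos(th),-np.sin(th)],[np.sin(th),np.cos(th)]]);o=P.mean(0)-R@L.mean(0)
print("yaw",th,np.degrees(th),"o",o);print((P-o)@R-L)
for k in("guard","win","plate"):print(k,(W[k]-o)@R)
np.savez("fx.npz",R=R,o=o,th=th)
for n,p in dict(pre=(0,230),home=(0,106),win=((W["win"].mean(0)-o)@R)).items():print(n,R@np.array(p)+o)
for k,uv,z in(("spool",(253,145),46),("cup",(347,246),50),("hs",(345,116),18)):
    w=cast(c,uv,z)[:,:2];print(k,w,(w-o)@R)
```

```text
base [[536.5478178078172, 252.90116257710199], [364.5036120550863, 206.18807099661163], [461.9672366529846, -137.875320248849], [633.8230384052163, -87.6952329442731]] [499.2  58.4]
guard [[572.6892798281522, 12.240864730471564], [603.8601305562636, -95.25798992576813], [482.13411728980964, -128.92052049544964], [451.2318452463974, -22.576750312504416]] [527.5 -58.6]
win [[556.9135979465984, -14.5968637715211], [576.6475351762112, -81.59955760412595], [496.19668311803446, -104.3638034948346], [478.0423391987701, -36.82593514279989]] [527.  -59.3]
bridge [[555.0398291013594, 115.07218395959987], [576.0198198609263, 38.61099216714939], [441.45224264487956, 3.0665234304264146], [421.47371624416996, 77.06609373514036]] [498.5  58.5]
plate [[498.2358984674753, 218.07277313280548], [410.43773565784466, 193.14194406088444]] [454.3 205.6]
yaw 0.27530944156195736 15.774069061603731 o [504.3  39.2]
[[-0.9 -3.1]
 [ 0.9 -1.3]
 [ 1.1  1.1]
 [ 0.2  2.7]
 [-1.5 -0.8]
 [-2.1 -0. ]
 [ 0.7  2.3]
 [ 1.6 -1. ]]
guard [[  58.5  -44.5]
 [  59.3 -156.4]
 [ -67.  -155.7]
 [ -67.8  -45. ]]
win [[  36.   -66. ]
 [  36.8 -135.9]
 [ -46.8 -135.9]
 [ -45.9  -66. ]]
plate [[ 42.8 173.8]
 [-48.5 173.7]]
pre [441.8 260.5]
home [475.5 141.2]
win [527.  -59.3]
spool [[605.7 201.8]] [[141.8 128.9]]
cup [[360.1 -24.2]] [[-156.   -21.8]]
hs [[689.1 -26.5]] [[ 160.  -113.5]]
```

>>> {"op": "carry_out", "data": {
  "targets": [
    {"dp": [41,-37,-4],"yaw": -7.6},
    {"dp": [83,-73,-8],"yaw": -15.3},
    {"dp": [124,-110,-12],"yaw": -23},
    {"dp": [166,-146,-17],"yaw": -30.6},
    {"dp": [207,-183,-21],"yaw": -38},
    {"dp": [248,-220,-25],"yaw": -46},
    {"dp": [290,-256,-29],"yaw": -53.5},
    {"dp": [331,-293,-33],"yaw": -61},
    {"dp": [373,-329,-38],"yaw": -69},
    {"dp": [414,-366,-42],"yaw": -76},
    {"dp": [456,-403,-46],"yaw": -84},
    {"dp": [497,-439,-50],"yaw": -91.7}
  ],
  "fingers": -1
}}

```text
clock: 1.6
eef_pos: [528.0, -57.7, 289.3]
tcp_rot: [-3.141, 0.0, 1.851]
contact_force: [0.1, -0.9, -0.6]
opening: 0.0
grasp_force: 0.0
```

>>> {"op": "carry_out", "data": {
  "targets": [
    {"dp": [0,0,0],"yaw": 0},
    {"dp": [0,0,0],"yaw": 0}
  ]
}}

```text
clock: 1.85
eef_pos: [526.8, -59.5, 288.8]
tcp_rot: [-3.14, -0.0, 1.846]
contact_force: [-0.9, -0.5, -0.7]
opening: 0.001
grasp_force: 0.0
```

Run:
```python
from h import *
s=r.sense();print(s["clock"],s["eef_pos"],s["tcp_rot"],s["qpos"],s["opening"],r.tip_reach,s["contact_force"])
c=r.get_calibration("wrist");im=r.grab_frame("wrist");cv2.imwrite("pics/w1.png",im[:,:,::-1])
import pickle;pickle.dump(c,open("w1.pkl","wb"));print(c)
```

```text
1.85 [526.77856446 -59.4915076  288.77764253] [-3.14027185e+00 -1.17751185e-04  1.84628299e+00] [-1.15038889e-01  1.58901359e-01  1.77775552e+00 -4.21622885e-04
  1.20620199e+00 -3.90375043e-01] 0.0006423439774409653 8.0 [-0.86537373 -0.49004745 -0.655006  ]
{'fx': 293.3835011389019, 'fy': 293.3835011389019, 'cx': 317.18291771432007, 'cy': 205.24200739993123, 'rvec': array([-2.84097398, -0.39344542, -0.05210096]), 'tvec': array([-489.62600241, -242.27982837,  372.1742588 ])}
```

View pics/w1.png

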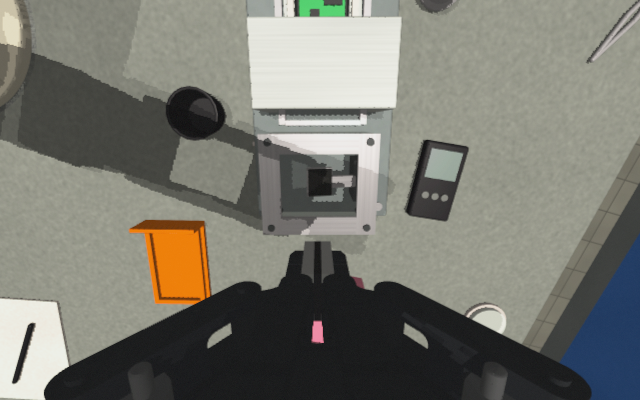

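The wrist view shows the guard with its window spanning about (280,154) to (357,216), the pad at (320,182), and the shut fingertips at (317,245).

Run:
```python
from h import *
import pickle
np.set_printoptions(precision=1,suppress=True)
c=pickle.load(open("w1.pkl","rb"));d=np.load("fx.npz");R,o=d["R"],d["o"]
for n,uv,z in(("guard",[(257,134),(381,134),(376,235),(263,235)],110),("screws",[(267,142),(370,142),(367,228),(270,228)],110),("win",[(280,154),(358,154),(356,216),(282,216)],110),("pad",[(308,169),(332,169),(332,196),(308,196)],90),("bridge",[(248,17),(400,17),(396,108),(251,108)],122)):
    w=cast(c,uv,z)[:,:2];l=(w-o)@R;print(n,w.mean(0),l.mean(0),"\n",l)
im=cv2.imread("pics/w1.png")[100:300,220:420]
cv2.imwrite("pics/w1c.png",cv2.resize(im,None,fx=3,fy=3,interpolation=cv2.INTER_CUBIC))
```

```text
guard [527.8 -58.6] [  -4.  -100.4] 
 [[ -68.7  -44.3]
 [  60.   -44.4]
 [  60.9 -156.5]
 [ -68.1 -156.6]]
screws [526.9 -58.6] [  -4.8 -100.3] 
 [[ -58.7  -52.5]
 [  49.   -52.5]
 [  50.3 -148. ]
 [ -59.7 -148.1]]
win [527.2 -57.6] [ -4.2 -99.3] 
 [[ -45.5  -64.9]
 [  37.   -64.9]
 [  37.3 -133.7]
 [ -45.7 -133.8]]
pad [528.5 -57.7] [ -3.  -99.8] 
 [[ -16.7  -83.9]
 [  10.7  -83.9]
 [  11.1 -115.6]
 [ -17.  -115.6]]
bridge [498.9  58.2] [-0.  19.8] 
 [[-68.6  58.9]
 [ 68.6  58.8]
 [ 70.7 -19.3]
 [-70.7 -19.2]]
```

View pics/w1c.png

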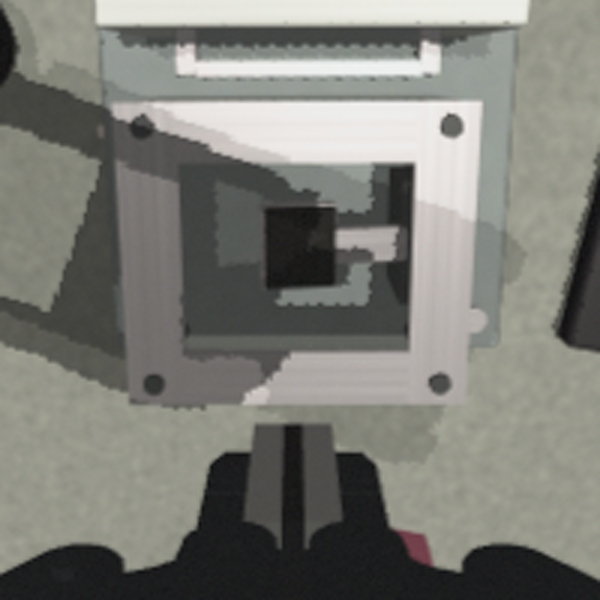

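Both cameras agree: the window centre is at (-4,-100) in the tester's frame, and the plate face is at y≈174. I'll move behind the plate and come down.

>>> {"op": "carry_out", "data": {
  "targets": [
    {"dp": [40,0,0],"yaw": 0},
    {"dp": [95,1,0],"yaw": 0},
    {"dp": [150,1,0],"yaw": 0},
    {"dp": [205,2,0],"yaw": 0},
    {"dp": [260,3,10],"yaw": 0},
    {"dp": [300,3,45],"yaw": 0},
    {"dp": [316,3,95],"yaw": 0},
    {"dp": [316,3,145],"yaw": 0},
    {"dp": [316,3,190],"yaw": 0},
    {"dp": [316,3,220],"yaw": 0},
    {"dp": [316,3,235],"yaw": 0},
    {"dp": [316,3,235],"yaw": 0}
  ]
}}

```text
clock: 3.4
eef_pos: [444.1, 244.5, 53.9]
tcp_rot: [-3.14, 0.0, 1.845]
contact_force: [0.1, 0.0, -0.0]
opening: 0.006
grasp_force: 0.0
```

```bash
cat >> h.py <<'E'
def rep():
    d=np.load("fx.npz");s=r.sense();p=s["eef_pos"]
    print("t",round(s["clock"],2),"loc",((p[:2]-d["o"])@d["R"]).round(1),"z",p[2].round(1),"yaw",s["tcp_rot"][2].round(3),"Floc",(s["contact_force"][:2]@d["R"]).round(1),"Fz",s["contact_force"][2].round(1))
E
python3 - <<'E'
from h import *
rep()
c=r.get_calibration("wrist");im=r.grab_frame("wrist");cv2.imwrite("pics/w2.png",im[:,:,::-1])
E
```

```text
t 3.4 loc [ -2.1 214. ] z 53.9 yaw 1.845 Floc [ 0.1 -0. ] Fz -0.0
```

View pics/w2.png

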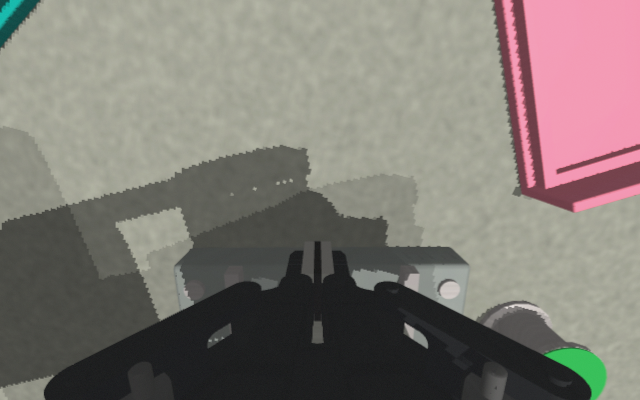

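The fingers are centred on the base's end, with the spool clear on the right at (575,370). Now I push slowly.

>>> {"op": "carry_out", "data": {
  "targets": [
    {"dp": [-10,0,0]},
    {"dp": [-20,0,0]},
    {"dp": [-25,0,0]},
    {"dp": [-28,0,0]},
    {"dp": [-31,0,0]},
    {"dp": [-35,0,0]},
    {"dp": [-39,0,0]},
    {"dp": [-43,0,0]},
    {"dp": [-47,0,0]},
    {"dp": [-51,0,0]},
    {"dp": [-55,0,0]},
    {"dp": [-59,0,0]}
  ]
}}

```text
schema error: expected keys dp, yaw
```

>>> {"op": "carry_out", "data": {
  "targets": [
    {"dp": [-4,0,0]},
    {"dp": [-8,0,0]},
    {"dp": [-12,0,0]},
    {"dp": [-16,0,0]},
    {"dp": [-20,0,0]},
    {"dp": [-24,0,0]},
    {"dp": [-27,0,0]},
    {"dp": [-29,0,0]},
    {"dp": [-30,0,0]}
  ]
}}

```text
schema error: expected keys dp, yaw
```

```bash
python3 -c "
from h import *
rep()"
```

```text
t 3.45 loc [ -1.4 214.3] z 54.8 yaw 1.845 Floc [0.  0.7] Fz -0.4
```

>>> {"op": "carry_out", "data": {
  "targets": [
    {"dp": [-10,0,0],"yaw": 0},
    {"dp": [-20,0,0],"yaw": 0},
    {"dp": [-25,0,0],"yaw": 0},
    {"dp": [-28,0,0],"yaw": 0},
    {"dp": [-31,0,0],"yaw": 0},
    {"dp": [-35,0,0],"yaw": 0},
    {"dp": [-39,0,0],"yaw": 0},
    {"dp": [-43,0,0],"yaw": 0},
    {"dp": [-47,0,0],"yaw": 0},
    {"dp": [-51,0,0],"yaw": 0},
    {"dp": [-55,0,0],"yaw": 0},
    {"dp": [-59,0,0],"yaw": 0}
  ]
}}

```text
clock: 4.95
eef_pos: [460.9, 189.4, 54.8]
tcp_rot: [3.14, -0.001, 1.846]
contact_force: [-1.2, 5.1, 4.4]
opening: -0.003
grasp_force: 2.9
```

```bash
python3 -c "
from h import *
rep()"
```

```text
t 4.95 loc [ -0.9 156.4] z 54.8 yaw 1.846 Floc [0.3 5.2] Fz 4.4
```

>>> {"op": "carry_out", "data": {
  "targets": [
    {"dp": [-4,0,0],"yaw": 0},
    {"dp": [-8,0,0],"yaw": 0},
    {"dp": [-12,0,0],"yaw": 0},
    {"dp": [-16,0,0],"yaw": 0},
    {"dp": [-20,0,0],"yaw": 0},
    {"dp": [-24,0,0],"yaw": 0},
    {"dp": [-27,0,0],"yaw": 0},
    {"dp": [-30,0,0],"yaw": 0},
    {"dp": [-32,0,0],"yaw": 0},
    {"dp": [-34,0,0],"yaw": 0}
  ]
}}

```text
clock: 6.2
eef_pos: [470.0, 156.6, 54.8]
tcp_rot: [3.14, -0.001, 1.846]
contact_force: [-1.4, 5.9, 5.3]
opening: -0.001
grasp_force: 3.0
```

```bash
python3 -c "
from h import *
rep()"
```

```text
t 6.2 loc [ -1.  122.3] z 54.8 yaw 1.846 Floc [0.3 6. ] Fz 5.3
```

>>> {"op": "carry_out", "data": {
  "targets": [
    {"dp": [-1,0,0],"yaw": 0},
    {"dp": [-2,0,0],"yaw": 0}
  ]
}}

```text
clock: 6.45
eef_pos: [470.6, 154.7, 54.8]
tcp_rot: [3.14, -0.001, 1.846]
contact_force: [-0.7, 5.2, 4.5]
opening: -0.0
grasp_force: 3.0
```

```bash
python3 -c "
from h import *
rep()"
```

```text
t 6.45 loc [ -1.  120.4] z 54.8 yaw 1.846 Floc [0.7 5.2] Fz 4.5
```

>>> {"op": "carry_out", "data": {
  "targets": [
    {"dp": [-1,0,0],"yaw": 0},
    {"dp": [-2,0,0],"yaw": 0}
  ]
}}

```text
clock: 6.7
eef_pos: [471.1, 152.8, 54.8]
tcp_rot: [3.14, -0.001, 1.846]
contact_force: [-1.7, 5.6, 5.2]
opening: -0.003
grasp_force: 3.0
```

>>> {"op": "carry_out", "data": {
  "targets": [
    {"dp": [-1,0,0],"yaw": 0},
    {"dp": [-2,0,0],"yaw": 0}
  ]
}}

```text
clock: 6.95
eef_pos: [471.2, 152.2, 54.8]
tcp_rot: [3.14, -0.003, 1.844]
contact_force: [-7.4, 21.7, 4.7]
opening: -0.001
grasp_force: 11.6
```

```bash
python3 -c "
from h import *
rep()"
```

```text
t 6.95 loc [ -1.1 117.8] z 54.8 yaw 1.844 Floc [-1.2 22.9] Fz 4.7
```

The stop was reached (force jumped to 23 N at y≈117.8, about 117 expected). I'll back off and rise, then check.

>>> {"op": "carry_out", "data": {
  "targets": [
    {"dp": [4,0,0],"yaw": 0},
    {"dp": [14,0,0],"yaw": 0},
    {"dp": [26,0,0],"yaw": 0},
    {"dp": [30,0,-25],"yaw": 0},
    {"dp": [30,0,-75],"yaw": 0},
    {"dp": [30,0,-125],"yaw": 0},
    {"dp": [15,0,-165],"yaw": 0},
    {"dp": [-30,0,-180],"yaw": 0},
    {"dp": [-85,0,-180],"yaw": 0},
    {"dp": [-140,0,-180],"yaw": 0},
    {"dp": [-195,-1,-180],"yaw": 0},
    {"dp": [-216,-3,-180],"yaw": 0}
  ]
}}

```text
clock: 8.45
eef_pos: [527.5, -60.6, 234.2]
tcp_rot: [-3.142, 0.001, 1.844]
contact_force: [0.6, 0.8, -0.1]
opening: -0.001
grasp_force: 0.0
```

>>> {"op": "carry_out", "data": {
  "targets": [
    {"dp": [0,0,0],"yaw": 0},
    {"dp": [0,0,0],"yaw": 0}
  ]
}}

```text
clock: 8.7
eef_pos: [526.8, -57.6, 234.1]
tcp_rot: [-3.141, -0.0, 1.846]
contact_force: [1.0, 0.0, -0.3]
opening: -0.0
grasp_force: 0.0
```

Run:
```python
from h import *
rep()
c=r.get_calibration("wrist");im=r.grab_frame("wrist");s=r.grab_frame("side")
d=np.load("fx.npz");R,o=d["R"],d["o"]
a=s[120:280,220:380]
cv2.imwrite("pics/m.png",np.hstack([cv2.resize(im[100:350,170:470],(480,400)),cv2.resize(a,(320,320),interpolation=3)[:, :] if 0 else cv2.resize(s[130:280,240:360],(320,400),interpolation=cv2.INTER_CUBIC)])[:,:,::-1])
np.set_printoptions(precision=1,suppress=True)
L=lambda x,y,z:np.r_[R@np.array([x,y])+o,z]
print(proj(r.get_calibration("side"),[L(45,106,72),L(-45,106,72),L(45,100,72)]), proj(c,[L(-4,-100,110)]))
```

```text
t 8.7 loc [ -4.7 -99.2] z 234.1 yaw 1.846 Floc [ 1.  -0.3] Fz -0.3
[[277.6 216.4]
 [310.4 222.7]
 [278.2 214.7]] [[318.8 201.1]]
```

View pics/m.png

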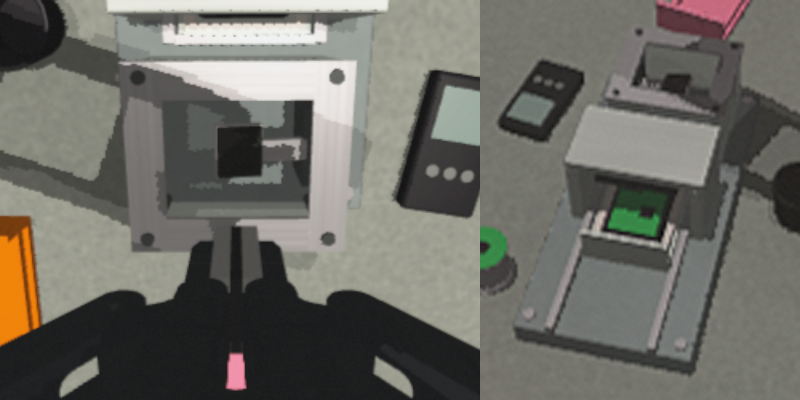

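The side view shows the tray under the bridge, with its plate at about the predicted home pixels and the handset seated. The wrist view shows the fingers centred on the window. I'll descend through the window and press in small steps.

>>> {"op": "carry_out", "data": {
  "targets": [
    {"dp": [-1,0,25],"yaw": 0},
    {"dp": [-1,0,65],"yaw": 0},
    {"dp": [-1,0,95],"yaw": 0},
    {"dp": [-1,0,115],"yaw": 0},
    {"dp": [-1,0,125],"yaw": 0},
    {"dp": [-1,0,129],"yaw": 0},
    {"dp": [-1,0,133],"yaw": 0},
    {"dp": [-1,0,137],"yaw": 0},
    {"dp": [-1,0,141],"yaw": 0},
    {"dp": [-1,0,145],"yaw": 0}
  ]
}}

```text
clock: 10.05
eef_pos: [527.1, -59.6, 89.3]
tcp_rot: [-3.141, 0.0, 1.846]
contact_force: [-3.1, -1.3, 4.7]
opening: 0.001
grasp_force: 2.3
```

Run:
```python
from h import *
rep()
d=np.load("fx.npz");R,o=d["R"],d["o"]
L=lambda x,y,z:np.r_[R@np.array([x,y])+o,z]
print(proj(r.get_calibration("side"),[L(71,60,122),L(-71,60,122)]),"seen 272.6,191.1 327,199.8")
```

```text
t 10.05 loc [  -4.9 -101.3] z 89.3 yaw 1.846 Floc [-3.4 -0.4] Fz 4.7
[[271.64554126 189.76595662]
 [324.0087647  199.1513203 ]] seen 272.6,191.1 327,199.8
```

The bridge in the side view shows the same pixel bias, so the tray is home. I'll continue the press.

>>> {"op": "carry_out", "data": {
  "targets": [
    {"dp": [0,0,3],"yaw": 0},
    {"dp": [0,0,6],"yaw": 0},
    {"dp": [0,0,8],"yaw": 0},
    {"dp": [0,0,9],"yaw": 0},
    {"dp": [0,0,10],"yaw": 0}
  ]
}}

```text
clock: 10.68
eef_pos: [527.1, -59.5, 79.1]
tcp_rot: [-3.141, -0.0, 1.846]
contact_force: [-3.3, -2.0, 3.8]
opening: 0.001
grasp_force: 2.4
```

>>> {"op": "carry_out", "data": {
  "targets": [
    {"dp": [0,0,1],"yaw": 0},
    {"dp": [0,0,2],"yaw": 0}
  ]
}}

```text
clock: 10.92
eef_pos: [527.3, -59.5, 77.2]
tcp_rot: [-3.141, -0.0, 1.846]
contact_force: [-4.5, -1.4, 3.2]
opening: -0.003
grasp_force: 2.4
```

>>> {"op": "carry_out", "data": {
  "targets": [
    {"dp": [0,0,1],"yaw": 0},
    {"dp": [0,0,1],"yaw": 0}
  ]
}}

```text
clock: 11.18
eef_pos: [527.4, -59.5, 76.6]
tcp_rot: [3.142, 0.0, 1.846]
contact_force: [-5.7, -1.2, 8.9]
opening: -0.0
grasp_force: 5.0
```

>>> {"op": "carry_out", "data": {
  "targets": [
    {"dp": [0,0,1],"yaw": 0},
    {"dp": [0,0,1],"yaw": 0}
  ]
}}

```text
clock: 11.42
eef_pos: [527.5, -59.5, 76.3]
tcp_rot: [3.141, 0.0, 1.846]
contact_force: [-7.3, -1.9, 17.3]
opening: 0.0
grasp_force: 9.5
```

>>> {"op": "carry_out", "data": {
  "targets": [
    {"dp": [0,0,0.5],"yaw": 0},
    {"dp": [0,0,0.5],"yaw": 0},
    {"dp": [0,0,0.5],"yaw": 0}
  ]
}}

```text
clock: 11.8
eef_pos: [527.5, -59.5, 76.2]
tcp_rot: [3.141, 0.0, 1.846]
contact_force: [-9.5, -1.9, 22.6]
opening: -0.003
grasp_force: 11.9
```

The lever is at its stop: the tip is at 68 mm with 23 N. I'll come straight out and check.

>>> {"op": "carry_out", "data": {
  "targets": [
    {"dp": [0,0,-4],"yaw": 0},
    {"dp": [0,0,-14],"yaw": 0},
    {"dp": [0,0,-35],"yaw": 0},
    {"dp": [0,0,-70],"yaw": 0},
    {"dp": [0,0,-110],"yaw": 0},
    {"dp": [0,0,-145],"yaw": 0},
    {"dp": [0,0,-160],"yaw": 0},
    {"dp": [0,0,-160],"yaw": 0},
    {"dp": [0,0,-160],"yaw": 0}
  ]
}}

```text
clock: 12.92
eef_pos: [526.6, -59.3, 233.4]
tcp_rot: [-3.14, -0.001, 1.846]
contact_force: [-0.3, -0.3, -0.8]
opening: -0.001
grasp_force: 0.0
```

Run:
```python
from h import *
rep()
im=r.grab_frame("wrist");s=r.grab_frame("side")
cv2.imwrite("pics/m2.png",np.hstack([cv2.resize(im[100:350,170:470],(480,400)),cv2.resize(s[130:280,240:360],(320,400),interpolation=cv2.INTER_CUBIC)])[:,:,::-1])
```

```text
t 12.93 loc [  -5.3 -100.9] z 233.4 yaw 1.846 Floc [-0.4 -0.2] Fz -0.8
```

View pics/m2.png

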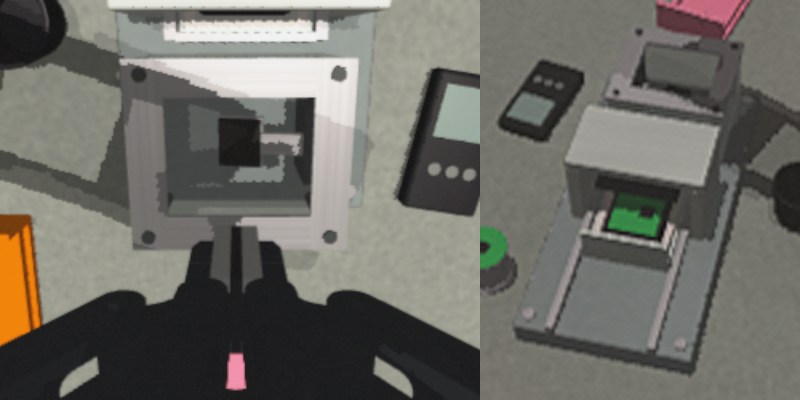

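The lever pad looks smaller, so it is down. The probe plate has come down under the bridge at about (635,185) in the side view, the tray is unmoved at home, and the arm is clear.

```bash
python3 -c "
from rig import r
print(r.sign_off())"
```

```text
the job is handed in; nothing more can be done
None
```

The tray is fully home, then the lever was pressed to its stop through the window; I saw no sign of contact with the guard, the arm came back out clear, and I handed the job in at about 13 s.

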